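Hook out the yellow nail tray

TASK

Pick up the wooden-handled hook from the bench, engage its end in the steel loop of the yellow nail tray and drag that tray completely out of the low rack. Then unhook, and lay the hook tool flat on the bench clear of the loop. The nails are sharp, so keep the fingers off both trays, and leave the blue tray in its place.

Things in the scene. Friction and masses are not known exactly. Their poses are not given: they have to be found in the camera images.
- hook_tool: Hand hook lying on the bench, 160 g. Dark wooden handle 100 (x) x 24 (y) x 36 mm high, flat underside, brass collar at its +x end; origin: centre of the handle's underside, near the balance point. An 8 mm dark steel rod runs on from the collar along +x at height 34 mm to x = 124 mm, then turns down to 2 mm above the underside's level, leaving about 28 mm of free end. z up.
- hook_tip (a point): Low end of the hook's down-turned steel end: at (120, 0, 4) mm in the hook tool's frame.
- yellow_tray: Yellow open plastic nail tray, 120 long (x) x 100 wide (y) x 42 mm high, 250 to 460 g, with brass nails; slides on the bench. Starts in either bay of the rack, its loop (and most often its front) sticking out. Origin: centre of its underside; the front with the steel loop is at -x. Pull it along its -x.
- yellow_loop (a point): Centre of the opening of the yellow tray's steel loop, at (-84, 0, 38) mm in the tray's frame. The loop is 6 mm round dark bar lying level, 38 mm above the bench, on the tray's front; clear opening 43 mm along x, 48 mm along y, open above and below; the outer bar's centre is 25 mm beyond this point.
- blue_tray: The same tray in blue, with its own steel loop and dark nails, in the other bay. Leave it where it is. Origin and axes as for the yellow tray.
- rack: Low wooden rack fixed on the bench, 130 deep (x) x 276 wide (y) x 72 mm high, open to its -x side: two bays 120 mm wide at y = -66 and +66 mm, no floor. Roof underside at 60 mm; roof set back 35 mm. Origin: its centre, on the bench; the walls' front edges are at x = -65 mm, so a tray is completely out when its origin is beyond x = -125 mm.
Things that resemble listed ones, but are neither listed nor needed, are in the scene too. Leave any orange or turquoise look-alike of the hook_tool alone.

How it is judged:
By the outcome, as a careful person would: the job done as asked, in the order asked, and still so for the second after the job is handed in, with the robot touching nothing.
It also fails if it takes over 48 s, if anything falls off the work surface, if the arm or the gripper's body presses on something with over 40 N, if the wrist force passes 120 N, or if a joint passes its speed limit or range.

ROBOT

A 6-joint arm with a two-finger parallel gripper is mounted at the origin on the work surface. World frame = base frame: x ahead of the robot, y to its left, z up, the work surface at z = 0. Lengths are in m, angles in degrees, forces in N, time in s.
With the tool pointing down it reaches from about 0.4 to 0.825 m from the base axis. Payload 7 kg.
Tool frame: the origin (TCP) lies between the finger pads; the fingertips stand 14 mm ahead of it and the grasp point (between the pads) lies 5 mm behind it; z points along the fingers, y is the line along which they close (so a half turn about z gives the same grasp; the last joint's range is limited). The gripper opens to 88 mm and grips with 3 to 60 N. Pads are 19 mm wide; open, the fingers measure 130 mm over their backs; the gripper's body (78 mm by 193 mm) begins 47 mm behind the grasp point.
Start: joints at [-55.743, 20.546, 0.682, 0, -70.136, -16.507], TCP at [0.206, -0.643, 0.241] pointing down, gripper open.
Joint ranges: [-176.03, 176.03], [-82.01, 121.73], [-58.28, 71.71], [-173.87, 95.51], [-174.79, -0.11], [-173.66, 173.66]. Speed limits (degrees/s): [136.94, 136.94, 172.46, 180, 180, 180].

INTERFACE

Orientations are given as [roll, pitch, yaw] about the fixed x, y, z axes, in that order (R = Rz(yaw) Ry(pitch) Rx(roll)).
In Python, from plant import status, cams, job gives the robot as it stands. The module is installed in compiled form; this text tells all that it offers.
- The arm moves only by the tool step_arm, never from a script. Its arguments are lists of equal length, an entry for each row: "xyz": the shift along the tool's x, y, z each as a share of 20 cm, from -1 to 1, a list of three; "yaw": the turn about the tool's z as a share of 360 degrees, from -1 to 1; "claw": the closure, from -1 (fully open) to 1 (shut). A call has 1 to 20 rows; each row is the pose to reach, as a shift and turn from the pose commanded when the call began, along the tool's axes at that moment, turning the shorter way round; what a row does not reach only later rows make up. A row lasts 1/12 s, in which the tool goes at most 41.7 mm and 7.16 degrees, less where a joint would pass 70% of its speed; a pose out of reach is approached as far as the arm can. A call with a number of a shift or a turn outside -1 to 1 is refused whole. A call with a gripper value outside its range is refused whole. The fingers move at their own pace and stop on an object; "grip_force" is the grip in N (left out, the last holds). Time passes only in rows, so rows that repeat a pose let the fingers close. It gives the time, the measured TCP pose, the force, the opening and the grip force at its end, in the units of the state.
- status.get_state(): the state, without advancing time (a new reading comes with each control period).
- cams.capture(name): name is "scene" or "top" or "wrist"; returns (picture, depth): 384x512x3 uint8, blue, green, red; 384x512 float32, m along the optical axis (not along the pixel's ray), 0 where there is no reading.
- cams.calibration(name): a dict with "mtx" (3x3 intrinsics, pixels), "D" ([k1, k2, p1, p2, k3] as OpenCV has them; the pictures are not rectified), "camera_from_world" (4x4, takes a point from world to camera coordinates); the wrist camera has in their place "T_tool_cam" (4x4, takes a point from camera to tool coordinates, whose origin is the TCP and whose axes are the flange's). Camera axes: x right, y down, z forward; pixel columns grow to the right and rows downward; lengths in m; the calibration is good to about 2 mm. A picture is of the moment at which its call begins: read the wrist's pose just before it. calibration takes no time and is no camera call.
- job.close_job(): hands the job in; it is judged then, once.
The state is a dict: "time_s": time; "joints": joint angles; "qd": joint speeds; "joint_torque": joint torques, N m; "tcp_pos": TCP position; "eef_rot": TCP orientation; "contact_force": force on the tool from outside, world axes, zero at the start; "moment": the same for the moment, N m; "gripper_width": finger opening in m; "gripper_force": force on a finger pad.
Only numpy, scipy, OpenCV 4.12 (cv2) and the standard library are available. Lean on these libraries where they do the work, as an engineer would, in place of code of your own. Each camera call takes 0.05 s, during which the arm holds its last target. There are 200 camera calls.

## Working session

There is one attempt and no reset: what is moved stays moved. The work goes in short steps, Python scripts to look and compute and a tool call to move; the robot and the scene stay as the last step left them, time stands still between calls to the robot, and variables do not carry over. Pictures are saved under pics/ and viewed, at most 10 in all, crops included, and the job is handed in when it is done.

Besides the shell and the picture viewer there is one more tool, called after ">>>" in YAML: its name, and indented under it one key for each argument. step_arm: Moves the arm, as the interface text tells. Shift numbers are shares of 20 cm and turn numbers shares of 360 degrees, none past 1 either way. Its arguments: {"type":"object","properties":{"xyz":{"type":"array"},"yaw":{"type":"array"},"claw":{"type":"array"},"grip_force":{"type":"number"}},"required":["xyz","yaw","claw"]}

```bash
mkdir -p pics; cat > h.py <<'E'
import numpy as np, cv2
from scipy.spatial.transform import Rotation as R
from plant import status, cams, job
def Twt():
    s=status.get_state(); T=np.eye(4)
    T[:3,:3]=R.from_euler('xyz',s['eef_rot'],degrees=True).as_matrix(); T[:3,3]=s['tcp_pos']; return T
def cap(name,fn=None):
    T=Twt(); im,d=cams.capture(name); c=cams.calibration(name)
    Twc=T@np.array(c['T_tool_cam']) if name=='wrist' else np.linalg.inv(np.array(c['camera_from_world']))
    if fn: cv2.imwrite('pics/'+fn,im)
    np.savez(''+name+'.npz',im=im,d=d,Twc=Twc,K=np.array(c['mtx']),D=np.array(c['D']))
    return im,d
def cloud(name):
    z=np.load(''+name+'.npz'); d=z['d']; h,w=d.shape
    u,v=np.meshgrid(np.arange(w),np.arange(h))
    n=cv2.undistortPoints(np.stack([u,v],-1).reshape(-1,1,2).astype(float),z['K'],z['D']).reshape(h,w,2)
    P=np.dstack([n*d[...,None],d])@z['Twc'][:3,:3].T+z['Twc'][:3,3]
    P[d<=0]=np.nan
    return z['im'],P
E
python3 - <<'E'
from h import *
print(status.get_state())
a,_=cap('top');b,_=cap('scene')
o=np.vstack([a,b]); 
cv2.imwrite('pics/a.png',cv2.resize(np.hstack([a,b]),(800,300)))
cv2.imwrite('pics/top.png',cv2.resize(a,(800,600),interpolation=cv2.INTER_CUBIC))
E
```

```text
{'time_s': 0.0, 'joints': array([-5.57417948e+01,  2.05915356e+01,  6.36532051e-01, -2.01861359e-02,
       -7.01333606e+01, -1.65047694e+01]), 'qd': array([-0.04614603,  0.01509919,  0.00955604, -0.03903686,  0.00724181,
        0.00742327]), 'joint_torque': array([-5.81727954e-05, -5.82714736e+01,  2.93064737e+01,  6.99727044e+00,
        6.98617485e-03, -1.70139865e-04]), 'tcp_pos': array([ 0.20565498, -0.6424589 ,  0.23964225]), 'eef_rot': array([ 1.79909885e+02, -6.91179341e-03, -1.62253433e+02]), 'contact_force': array([-0.54336023, -1.23639647,  0.18657114]), 'moment': array([-0.04383014,  0.00145506,  0.0024749 ]), 'gripper_force': 0.0, 'gripper_width': 0.08784505356115076}
```

View pics/top.png

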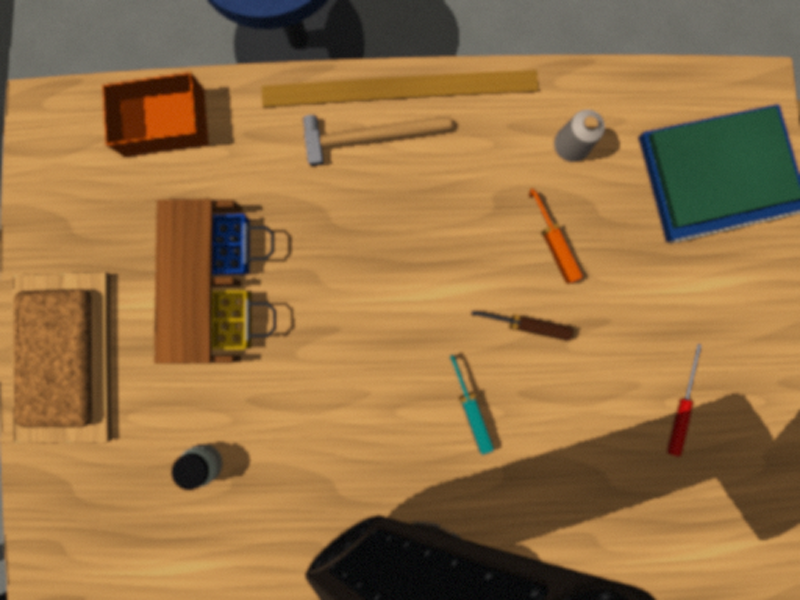

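View pics/a.png

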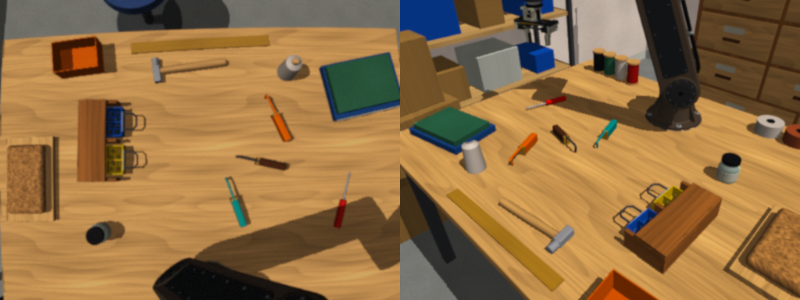

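The top view (800x600) shows these things that could be mistaken for the hook: an orange hook (557,235), a turquoise hook (470,400), a red screwdriver (685,400) and a dark-wood hook (525,323). I choose the dark-wood one, since it matches the description. The yellow tray is in the bay at (232,320), with its loop at (282,320). The blue tray is at (232,243).

```bash
python3 - <<'E'
from h import *
im,P=cloud('top')
print('bench z',np.nanmedian(P[250:270,230:260,2]))
def at(u,v):
    u*=.64;v*=.64; return np.round(P[int(v),int(u)],3)
for n,p in dict(hook_end=(574,334),hmid=(547,328),collar=(516,322),rodtip=(476,314),roofUL=(160,203),roofLL=(158,358),roofUR=(208,203),roofLR=(208,358),yfrontT=(248,292),yfrontB=(248,348),loop_outer_t=(291,312),loop_o_b=(291,328),bl=(290,243)).items(): print(n,at(*p))
# roof
m=(abs(P[...,2]-.072)<.008)
n,l,st,c=cv2.connectedComponentsWithStats(m.astype(np.uint8))
def rect(m,nm):
    q=P[m][:,:2]; r=cv2.minAreaRect((q*1000).astype(np.float32)); print(nm,r,np.nanmedian(P[m][:,2]))
k=l[int(280*.64),int(185*.64)]; rect(l==k,'roof')
hsv=cv2.cvtColor(im,cv2.COLOR_BGR2HSV)
reg=np.zeros(m.shape,bool); reg[190:222,295:375]=1
mh=reg&(P[...,2]>.012); rect(mh,'hook'); rect(mh&(P[...,2]<.06)&(np.arange(512)[None]>330),'handle')
reg=np.zeros(m.shape,bool); reg[180:230,135:163]=1
y=reg&(hsv[...,1]>150)&(abs(hsv[...,0].astype(int)-27)<8)&(P[...,2]>.03); rect(y,'yellow')
reg[:]=0; reg[180:230,162:192]=1; lo=reg&(P[...,2]>.02); rect(lo,'loop')
cv2.imwrite('pics/crop.png',np.hstack([cv2.resize(im[180:230,290:380],(540,300),interpolation=2),cv2.resize(im[180:230,130:192],(372-120,300),interpolation=2)]))
E
```

```text
bench z 0.0010512800740800632
hook_end [ 0.438 -0.294 -0.001]
hmid [ 0.45  -0.238  0.037]
collar [ 0.46  -0.184  0.041]
rodtip [ 0.478 -0.117  0.035]
roofUL [0.678 0.411 0.071]
roofLL [0.416 0.413 0.075]
roofUR [0.674 0.327 0.073]
roofLR [0.414 0.329 0.073]
yfrontT [0.529 0.28  0.001]
yfrontB [0.43  0.275 0.026]
loop_outer_t [0.491 0.203 0.   ]
loop_o_b [0.463 0.203 0.002]
bl [ 0.613  0.204 -0.001]
roof ((543.8433837890625, 371.9693603515625), (99.1229019165039, 274.4935607910156), 89.103271484375) 0.07269466457176121
hook ((456.6500549316406, -197.17532348632812), (176.4392852783203, 25.255084991455078), 77.17552185058594) 0.03677787905994356
handle ((448.1806640625, -234.24966430664062), (100.34568786621094, 24.808670043945312), 77.72262573242188) 0.03674463760924329
yellow ((478.6051330566406, 303.76080322265625), (61.20760726928711, 95.90794372558594), 88.50750732421875) 0.040696569999810084
loop ((476.7913513183594, 240.69619750976562), (38.43804168701172, 53.18330001831055), 88.22750854492188) 0.04080500672063947
```

View pics/crop.png

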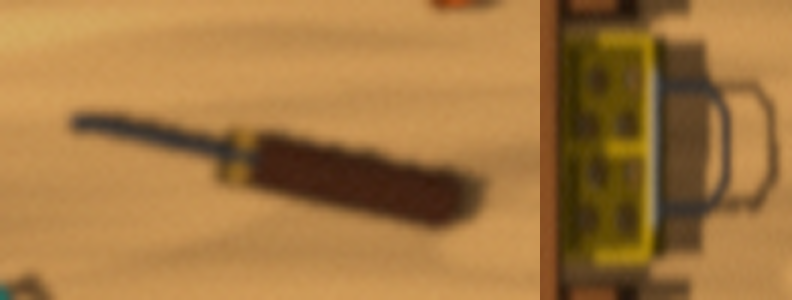

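The crop confirms the choice: a dark steel rod from (80,120), a brass collar at (238,155) and a dark-brown handle out to (470,195). On the right is the yellow tray with its loop out at about (725,150). Next I hover above the handle.

```bash
cat >> h.py <<'E'
def go(x,y,z,yaw):
    "shares for step_arm to reach world pose (tool down)"
    s=status.get_state(); T=Twt()
    d=T[:3,:3].T@(np.array([x,y,z])-T[:3,3]); w=-((yaw-s['eef_rot'][2]+180)%360-180)
    print('xyz',np.round(d/.2,4),'yaw',round(w/360,4))
E
python3 -c "
from h import *
go(.448,-.234,.14,-102.6)"
```

```text
xyz [-1.7766  1.5753  0.5007] yaw -0.1657
```

>>> step_arm:
  xyz:
    - [-0.9, 0.8, 0.2]
    - [-0.9, 0.8, 0.2]
    - [-0.9, 0.8, 0.2]
    - [-0.9, 0.8, 0.2]
    - [-0.9, 0.8, 0.2]
    - [-0.9, 0.8, 0.2]
    - [-0.9, 0.8, 0.2]
  yaw: [-0.166, -0.166, -0.166, -0.166, -0.166, -0.166, -0.166]
  claw: [-1, -1, -1, -1, -1, -1, -1]
  grip_force: 35

```text
time_s: 0.68
tcp_pos: [0.33, -0.4309, 0.1994]
eef_rot: [179.9, 0.1, -111.6]
contact_force: [-1.4, 0.5, -0.9]
gripper_width: 0.0877
gripper_force: 0.0
```

```bash
python3 -c "
from h import *
print(Twt()[:3,3],status.get_state()['eef_rot'])
go(.448,-.234,.14,-102.6)"
```

```text
[ 0.33000477 -0.43085559  0.19944724] [ 1.79928660e+02  9.88900244e-02 -1.11567824e+02]
xyz [-1.1317 -0.1872  0.299 ] yaw -0.0249
```

>>> step_arm:
  xyz:
    - [-1, -0.18, 0.3]
    - [-1, -0.18, 0.3]
    - [-1, -0.18, 0.3]
    - [-1, -0.18, 0.3]
    - [-1, -0.18, 0.3]
    - [-1, -0.18, 0.3]
    - [-1, -0.18, 0.3]
    - [-1, -0.18, 0.3]
  yaw: [-0.025, -0.025, -0.025, -0.025, -0.025, -0.025, -0.025, -0.025]
  claw: [-1, -1, -1, -1, -1, -1, -1, -1]

```text
time_s: 1.35
tcp_pos: [0.437, -0.2635, 0.1404]
eef_rot: [180.0, -0.0, -103.0]
contact_force: [0.8, -0.5, 0.7]
gripper_width: 0.0876
gripper_force: 0.0
```

```bash
python3 - <<'E'
from h import *
print(Twt()[:3,3],status.get_state()['eef_rot'])
cap('wrist','w1.png'); im,P=cloud('wrist')
hsv=cv2.cvtColor(im,cv2.COLOR_BGR2HSV)
m=(P[...,2]>.029)&(P[...,2]<.045)&(np.hypot(P[...,0]-.448,P[...,1]+.234)<.08)
r=cv2.minAreaRect((P[m][:,:2]*1000).astype(np.float32)); print(m.sum(),r)
go(.448,-.234,.02,-102.6)
E
```

```text
[ 0.43702677 -0.26354221  0.14039145] [ 1.79954581e+02 -4.51973666e-03 -1.03030800e+02]
2797 ((453.2735900878906, -219.64352416992188), (129.5401611328125, 23.4919376373291), 76.06832122802734)
xyz [-0.1597 -0.0203  0.6032] yaw -0.0014
```

View pics/w1.png

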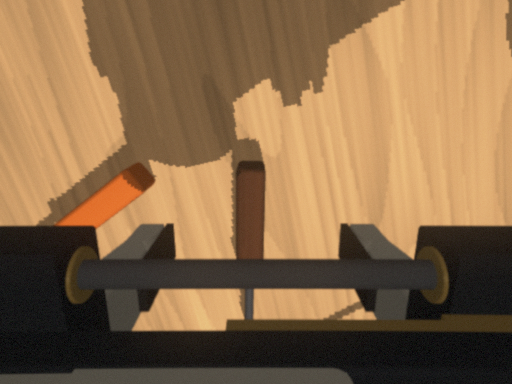

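The wrist view shows the dark handle centred between the fingers, from (250,165) down to (250,260), with the rod below it and the orange handle at left (150,175). I narrow the opening to stay clear of the orange tool, then descend and grip.

>>> step_arm:
  xyz:
    - [-0.16, -0.02, 0]
    - [-0.16, -0.02, 0.1]
    - [-0.16, -0.02, 0.2]
    - [-0.16, -0.02, 0.3]
    - [-0.16, -0.02, 0.4]
    - [-0.16, -0.02, 0.5]
    - [-0.16, -0.02, 0.6]
    - [-0.16, -0.02, 0.6]
    - [-0.16, -0.02, 0.6]
    - [-0.16, -0.02, 0.6]
    - [-0.16, -0.02, 0.6]
    - [-0.16, -0.02, 0.6]
    - [-0.16, -0.02, 0.6]
    - [-0.16, -0.02, 0.6]
  yaw: [0, 0, 0, 0, 0, 0, 0, 0, 0, 0, 0, 0, 0, 0]
  claw: [0, 0, 0, 0, 0, 0, 0, 0, 1, 1, 1, 1, 1, 1]
  grip_force: 35

```text
time_s: 2.57
tcp_pos: [0.4493, -0.234, 0.022]
eef_rot: [-179.9, -0.0, -103.1]
contact_force: [-0.7, -1.5, 6.8]
gripper_width: 0.0243
gripper_force: 34.9
```

```bash
python3 - <<'E'
from h import *
s=status.get_state();print(s['tcp_pos'],s['eef_rot'],s['gripper_width'],s['gripper_force'],s['joints'][5])
E
```

```text
[ 0.44926281 -0.2340189   0.02195949] [-1.79854611e+02 -1.32156698e-02 -1.03078829e+02] 0.024276068454042166 34.935747385025024 -7.885810923284973
```

```bash
python3 - <<'E'
from h import *
go(.477,.06,.12,-90)
E
```

```text
xyz [-1.4632  0.1963 -0.491 ] yaw -0.0363
```

>>> step_arm:
  xyz:
    - [0, 0, -0.15]
    - [0, 0, -0.3]
    - [-0.15, 0.02, -0.5]
    - [-0.3, 0.05, -0.5]
    - [-0.45, 0.07, -0.5]
    - [-0.6, 0.1, -0.5]
    - [-0.75, 0.12, -0.5]
    - [-0.9, 0.14, -0.5]
    - [-1, 0.14, -0.5]
    - [-1, 0.14, -0.5]
  yaw: [0, 0, -0.01, -0.02, -0.036, -0.036, -0.036, -0.036, -0.036, -0.036]
  claw: [1, 1, 1, 1, 1, 1, 1, 1, 1, 1]

```text
time_s: 3.4
tcp_pos: [0.4672, -0.0294, 0.1212]
eef_rot: [-179.9, 0.0, -90.0]
contact_force: [0.7, 0.5, -0.7]
gripper_width: 0.0238
gripper_force: 34.9
```

```bash
python3 - <<'E'
from h import *
s=status.get_state();print(s['tcp_pos'],s['eef_rot'],s['gripper_width'])
go(.477,.06,.12,-90)
E
```

```text
[ 0.46723769 -0.02942541  0.12120883] [-1.79898217e+02  4.92315856e-02 -8.99758498e+01] 0.023827058003958956
xyz [-0.4471 -0.049   0.0065] yaw 0.0001
```

>>> step_arm:
  xyz:
    - [-0.2, -0.05, 0]
    - [-0.35, -0.05, 0]
    - [-0.45, -0.05, 0]
    - [-0.45, -0.05, 0]
    - [-0.45, -0.05, 0]
  yaw: [0, 0, 0, 0, 0]
  claw: [1, 1, 1, 1, 1]

```text
time_s: 3.82
tcp_pos: [0.4763, 0.0583, 0.1206]
eef_rot: [180.0, 0.0, -90.0]
contact_force: [0.1, -0.1, -2.1]
gripper_width: 0.0237
gripper_force: 34.9
```

```bash
python3 - <<'E'
from h import *
s=status.get_state();print(s['tcp_pos'],s['eef_rot'])
a,_=cap('top');b,_=cap('scene')
im,P=cloud('top')
# rod: z 0.12..0.15 in front of handle
m=(P[...,2]>.09)&(P[...,2]<.16)&(P[...,1]>.125)&(P[...,1]<.21)&(abs(P[...,0]-.477)<.03)
q=P[m]; print('rod',m.sum(), q.min(0),q.max(0),np.median(q,0)); 
if m.sum()>3: print(np.polyfit(q[:,1],q[:,0],1))
m=(P[...,2]>.025)&(P[...,2]<.06)&(P[...,1]>.2)&(P[...,1]<.275)&(abs(P[...,0]-.477)<.04)
q=P[m];print('loop',m.sum(),q.min(0),q.max(0)); o=q[:,1]<q[:,1].min()+.008; print(np.median(q[o],0))
cv2.imwrite('pics/b.png',np.hstack([cv2.resize(im[170:230,130:240],(440,300),interpolation=2),cv2.resize(b[200:384,230:430],(340,300),interpolation=2)]))
E
```

```text
[0.47626669 0.05826851 0.12063093] [ 1.79985906e+02  7.13269459e-03 -9.00412106e+01]Traceback (most recent call last):
  File "<stdin>", line 7, in <module>
    return umr_minimum(a, axis, None, out, keepdims, initial, where)
ValueError: zero-size array to reduction operation minimum which has no identity
```

```bash
python3 - <<'E'
from h import *
im,P=cloud('top'); b=np.load('scene.npz')['im']
m=(P[...,2]>.025)&(P[...,2]<.06)&(P[...,1]>.2)&(P[...,1]<.275)&(abs(P[...,0]-.477)<.04)
q=P[m];print('loop',m.sum())
if m.sum(): print(q.min(0),q.max(0)); o=q[:,1]<q[:,1].min()+.008; print(np.median(q[o],0))
print(np.nanmedian(P[190:200,200:210],axis=(0,1)))
cv2.imwrite('pics/b.png',np.hstack([cv2.resize(im[160:240,130:240],(410,300),interpolation=2),cv2.resize(b[150:334,230:430],(340,300),interpolation=2)]))
E
```

```text
loop 38
[0.49078853 0.25092878 0.02657218] [0.51576491 0.27499918 0.04575802]
[0.50352185 0.25715207 0.03978765]
[0.47041932 0.07857904 0.54985707]
```

View pics/b.png

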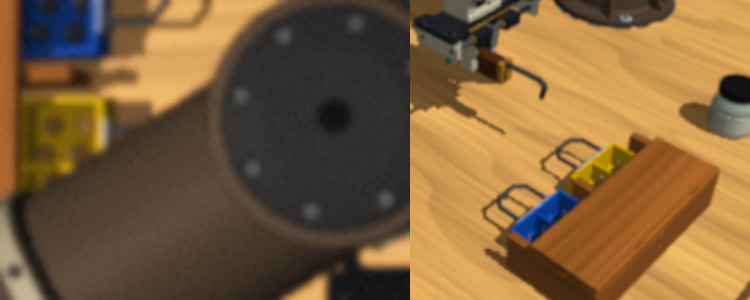

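The top view is blocked by the arm. The scene crop shows the held hook's tip at (545,97) and the yellow loop at (575,150). I take both from the scene depth.

```bash
python3 - <<'E'
from h import *
im,P=cloud('scene')
m=(P[...,2]>.105)&(P[...,2]<.16)&(P[...,1]>.12)&(P[...,1]<.2)&(abs(P[...,0]-.477)<.05)
q=P[m];print('rod',m.sum())
if m.sum(): print(q.min(0),q.max(0)); print(np.round(q[np.argsort(q[:,1])][::max(1,len(q)//20)],4))
m=(P[...,2]>.028)&(P[...,2]<.055)&(P[...,1]>.2)&(P[...,1]<.26)&(abs(P[...,0]-.477)<.045)
q=P[m];print('loop',m.sum())
if m.sum(): print(q.min(0),q.max(0)); print(np.round(q[np.argsort(q[:,1])][::max(1,len(q)//20)],4))
E
```

```text
rod 104
[0.47381314 0.12126713 0.10555544] [0.48349752 0.18765484 0.1384893 ]
[[0.4804 0.1213 0.1322]
 [0.4797 0.1271 0.1317]
 [0.4758 0.13   0.1341]
 [0.4792 0.1358 0.1358]
 [0.4789 0.139  0.1312]
 [0.4738 0.1441 0.134 ]
 [0.4789 0.1482 0.1327]
 [0.4754 0.1514 0.1354]
 [0.4772 0.1561 0.1328]
 [0.4808 0.1618 0.1346]
 [0.4817 0.1656 0.1341]
 [0.4796 0.1701 0.1322]
 [0.4765 0.1734 0.1352]
 [0.4773 0.1761 0.11  ]
 [0.4781 0.1784 0.1267]
 [0.4773 0.1802 0.1332]
 [0.478  0.1809 0.1309]
 [0.4835 0.1828 0.1231]
 [0.4806 0.1839 0.119 ]
 [0.477  0.1848 0.1113]
 [0.4792 0.1858 0.1192]]
loop 93
[0.44910296 0.22323877 0.03565071] [0.50911394 0.25959528 0.04309771]
[[0.4797 0.2232 0.0407]
 [0.4809 0.2243 0.0389]
 [0.4785 0.2253 0.0412]
 [0.4955 0.226  0.0399]
 [0.4841 0.2267 0.0392]
 [0.4889 0.2271 0.0395]
 [0.4735 0.2278 0.0394]
 [0.4866 0.2285 0.0388]
 [0.5013 0.2304 0.0401]
 [0.5016 0.2333 0.0422]
 [0.4543 0.2348 0.0409]
 [0.5044 0.2357 0.0392]
 [0.4541 0.2378 0.0394]
 [0.4529 0.2398 0.0398]
 [0.4536 0.243  0.0422]
 [0.4548 0.2441 0.0404]
 [0.5056 0.2456 0.0366]
 [0.5019 0.2485 0.0392]
 [0.4551 0.2504 0.0379]
 [0.4532 0.2521 0.0377]
 [0.4526 0.2548 0.0357]
 [0.5091 0.2566 0.0397]
 [0.5081 0.259  0.0374]
 [0.5058 0.2596 0.0426]]
```

>>> step_arm:
  xyz:
    - [-0.16, -0.01, 0]
    - [-0.32, -0.01, 0]
    - [-0.32, -0.01, 0]
    - [-0.32, -0.01, 0]
    - [-0.32, -0.01, 0.08]
    - [-0.32, -0.01, 0.16]
    - [-0.32, -0.01, 0.24]
    - [-0.32, -0.01, 0.3]
    - [-0.32, -0.01, 0.36]
    - [-0.32, -0.01, 0.41]
    - [-0.32, -0.01, 0.41]
    - [-0.32, -0.01, 0.41]
  yaw: [0, 0, 0, 0, 0, 0, 0, 0, 0, 0, 0, 0]
  claw: [1, 1, 1, 1, 1, 1, 1, 1, 1, 1, 1, 1]

```text
time_s: 4.92
tcp_pos: [0.4784, 0.1201, 0.0383]
eef_rot: [179.9, -0.1, -90.2]
contact_force: [-0.1, -0.5, 0.2]
gripper_width: 0.0238
gripper_force: 34.9
```

```bash
python3 - <<'E'
from h import *
s=status.get_state();print(s['tcp_pos'],s['eef_rot'])
b,_=cap('scene')
cv2.imwrite('pics/c.png',cv2.resize(b[200:300,270:400],(780,600),interpolation=2))
E
```

```text
[0.47835556 0.12011164 0.03831306] [ 1.79922596e+02 -5.94968886e-02 -9.02304799e+01]
```

View pics/c.png

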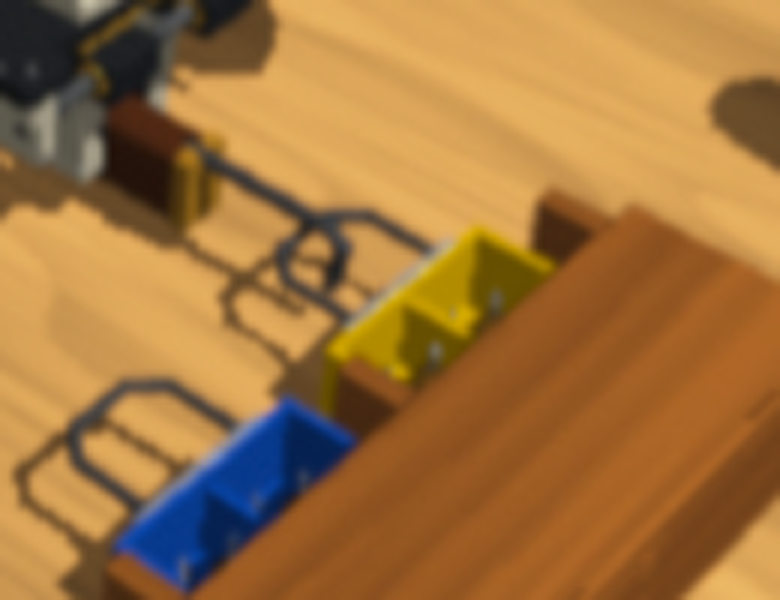

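The rod enters the yellow loop and its tip is at (333,275), inside the opening and below the bar, so it's engaged. I pull gently.

>>> step_arm:
  xyz:
    - [0.03, 0, 0]
    - [0.06, 0, 0]
    - [0.09, 0, 0]
    - [0.12, 0, 0]
    - [0.15, 0, 0]
    - [0.18, 0, 0]
    - [0.21, 0, 0]
    - [0.25, 0, 0]
    - [0.29, 0, 0]
    - [0.33, 0, 0]
    - [0.37, 0.005, 0]
    - [0.41, 0.005, 0]
    - [0.45, 0.005, 0]
    - [0.49, 0.005, 0]
    - [0.53, 0.01, 0]
    - [0.57, 0.01, 0]
    - [0.6, 0.01, 0]
    - [0.63, 0.01, 0]
    - [0.65, 0.01, 0]
    - [0.65, 0.01, 0]
  yaw: [0, 0, 0, 0, 0, 0, 0, 0, 0, 0, 0, 0, 0, 0, 0, 0, 0, 0, 0, 0]
  claw: [1, 1, 1, 1, 1, 1, 1, 1, 1, 1, 1, 1, 1, 1, 1, 1, 1, 1, 1, 1]

```text
time_s: 6.63
tcp_pos: [0.4761, -0.0094, 0.0385]
eef_rot: [180.0, -0.0, -90.2]
contact_force: [0.2, -0.0, -1.1]
gripper_width: 0.0239
gripper_force: 34.9
```

```bash
python3 - <<'E'
from h import *
s=status.get_state();print(s['tcp_pos'],s['eef_rot'])
b,_=cap('scene'); im,P=cloud('scene')
hsv=cv2.cvtColor(im,cv2.COLOR_BGR2HSV)
y=(hsv[...,1]>150)&(abs(hsv[...,0].astype(int)-27)<6)&(abs(P[...,2]-.042)<.004)&(abs(P[...,0]-.477)<.08)&(P[...,1]>.05)&(P[...,1]<.35)
q=P[y]; print(y.sum(),np.nanpercentile(q,[1,99],axis=0), cv2.minAreaRect((q[:,:2]*1000).astype(np.float32)))
cv2.imwrite('pics/d.png',cv2.resize(b[180:300,250:400],(750,600),interpolation=2))
E
```

```text
[ 0.47611303 -0.00938485  0.03850479] [ 1.79969053e+02 -1.89881353e-02 -9.01967588e+01]
328 [[0.42793799 0.15625734 0.03805988]
 [0.53296565 0.27860302 0.04402661]] ((486.46270751953125, 225.28561401367188), (140.82025146484375, 117.51129913330078), 86.15386962890625)
```

View pics/d.png

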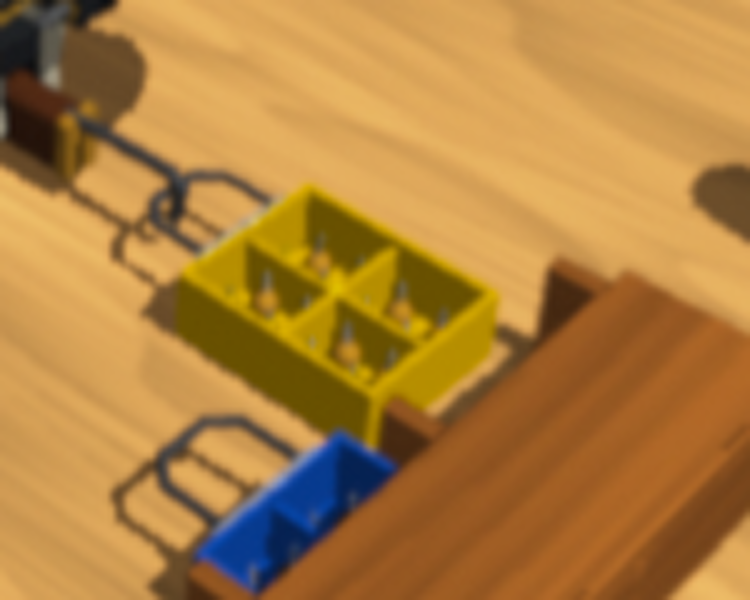

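The tray has nearly cleared the rack walls: its rear is at y≈0.278 and the rack front is at 0.2895. I pull about 25 mm more for margin, ease forward and lift the tip straight up out of the loop.

>>> step_arm:
  xyz:
    - [0.03, 0, 0]
    - [0.06, 0, 0]
    - [0.09, 0, 0]
    - [0.11, 0, 0]
    - [0.125, 0, 0]
    - [0.125, 0, 0]
    - [0.125, 0, 0]
    - [0.1, 0, 0]
    - [0.07, 0, 0]
    - [0.05, 0, 0]
    - [0.05, 0, 0]
    - [0.05, 0, 0]
    - [0.05, 0, -0.06]
    - [0.05, 0, -0.14]
    - [0.05, 0, -0.22]
    - [0.05, 0, -0.32]
    - [0.05, 0, -0.4]
    - [0.05, 0, -0.45]
    - [0.05, 0, -0.45]
  yaw: [0, 0, 0, 0, 0, 0, 0, 0, 0, 0, 0, 0, 0, 0, 0, 0, 0, 0, 0]
  claw: [1, 1, 1, 1, 1, 1, 1, 1, 1, 1, 1, 1, 1, 1, 1, 1, 1, 1, 1]

```text
time_s: 8.27
tcp_pos: [0.4776, -0.0181, 0.1307]
eef_rot: [-179.8, 0.1, -90.1]
contact_force: [0.1, 1.2, -1.7]
gripper_width: 0.0238
gripper_force: 34.9
```

```bash
python3 - <<'E'
from h import *
s=status.get_state();print(s['tcp_pos'],s['eef_rot'])
b,_=cap('scene'); im,P=cloud('scene')
hsv=cv2.cvtColor(im,cv2.COLOR_BGR2HSV)
y=(hsv[...,1]>150)&(abs(hsv[...,0].astype(int)-27)<6)&(abs(P[...,2]-.042)<.004)&(abs(P[...,0]-.477)<.08)&(P[...,1]>.05)&(P[...,1]<.35)
q=P[y]; print(y.sum(),np.nanpercentile(q,[1,99],axis=0))
cv2.imwrite('pics/e.png',cv2.resize(b[160:300,225:400],(750,600),interpolation=2))
go(.449,-.22,.1,-102.6)
E
```

```text
[ 0.47759928 -0.01813848  0.13071707] [-1.79781287e+02  6.11461844e-02 -9.01264861e+01]
315 [[0.42735461 0.13138165 0.03809912]
 [0.53132833 0.25352111 0.04386965]]
xyz [1.0091 0.1372 0.1457] yaw 0.0346
```

View pics/e.png

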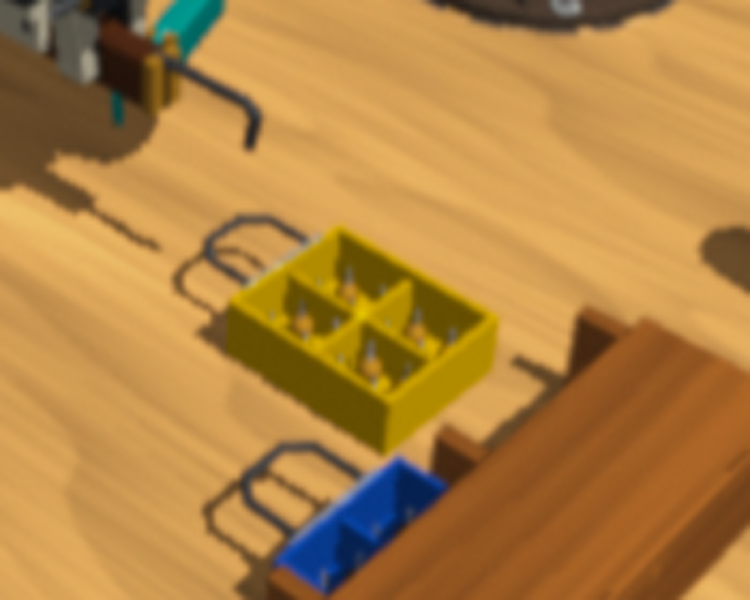

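The yellow tray is well clear of the rack, with its rear at y≈0.254. The hook is free above the loop, its tip at (250,145), and the blue tray hasn't moved. I return the hook to its original spot, which is known to be free.

>>> step_arm:
  xyz:
    - [0.15, 0.02, 0]
    - [0.3, 0.04, 0]
    - [0.45, 0.06, 0]
    - [0.6, 0.08, 0]
    - [0.75, 0.1, 0]
    - [0.9, 0.12, 0]
    - [1, 0.137, 0.1]
    - [1, 0.137, 0.14]
    - [1, 0.137, 0.14]
    - [1, 0.137, 0.14]
  yaw: [0.015, 0.03, 0.036, 0.036, 0.036, 0.036, 0.036, 0.036, 0.036, 0.036]
  claw: [1, 1, 1, 1, 1, 1, 1, 1, 1, 1]

```text
time_s: 9.15
tcp_pos: [0.4475, -0.2183, 0.0994]
eef_rot: [179.8, -0.0, -103.2]
contact_force: [0.7, -0.1, -1.4]
gripper_width: 0.0239
gripper_force: 34.9
```

```bash
python3 - <<'E'
from h import *
print(Twt()[:3,3],status.get_state()['eef_rot'])
go(.4493,-.234,.0225,-103.1)
E
```

```text
[ 0.44750154 -0.21832965  0.09939376] [ 1.79837282e+02 -2.35689303e-02 -1.03153136e+02]
xyz [ 0.0741 -0.0277  0.3844] yaw -0.0001
```

>>> step_arm:
  xyz:
    - [0.07, -0.02, 0.1]
    - [0.07, -0.02, 0.2]
    - [0.07, -0.02, 0.28]
    - [0.07, -0.02, 0.33]
    - [0.07, -0.02, 0.36]
    - [0.07, -0.02, 0.37]
    - [0.07, -0.02, 0.38]
    - [0.07, -0.02, 0.38]
    - [0.07, -0.02, 0.38]
  yaw: [0, 0, 0, 0, 0, 0, 0, 0, 0]
  claw: [1, 1, 1, 1, 1, 1, 1, 1, 1]

```text
time_s: 9.9
tcp_pos: [0.4498, -0.2329, 0.0253]
eef_rot: [-179.9, 0.0, -103.1]
contact_force: [0.4, -0.3, -1.3]
gripper_width: 0.0239
gripper_force: 34.9
```

>>> step_arm:
  xyz:
    - [0, 0, 0.008]
    - [0, 0, 0.014]
    - [0, 0, 0.014]
    - [0, 0, 0.014]
  yaw: [0, 0, 0, 0]
  claw: [1, 1, 1, 1]

```text
time_s: 10.23
tcp_pos: [0.4494, -0.233, 0.022]
eef_rot: [-180.0, 0.0, -103.1]
contact_force: [-0.8, 0.4, -0.1]
gripper_width: 0.0234
gripper_force: 34.9
```

Now I open to about 44 mm, then lift straight up.

>>> step_arm:
  xyz:
    - [0, 0, 0]
    - [0, 0, 0]
    - [0, 0, 0]
    - [0, 0, 0]
    - [0, 0, 0]
    - [0, 0, -0.1]
    - [0, 0, -0.25]
    - [0, 0, -0.4]
    - [0, 0, -0.6]
    - [0, 0, -0.8]
    - [0, 0, -0.8]
    - [0, 0, -0.8]
  yaw: [0, 0, 0, 0, 0, 0, 0, 0, 0, 0, 0, 0]
  claw: [0, 0, 0, 0, 0, 0, 0, 0, 0, 0, 0, 0]

```text
time_s: 11.23
tcp_pos: [0.4506, -0.2332, 0.1846]
eef_rot: [-179.7, 0.0, -103.1]
contact_force: [-0.3, 0.1, -1.5]
gripper_width: 0.044
gripper_force: 0.0
```

```bash
python3 - <<'E'
from h import *
b,_=cap('scene'); print(status.get_state()['gripper_width'])
cv2.imwrite('pics/f.png',cv2.resize(b[100:340,130:450],(800,600),interpolation=2))
E
```

```text
0.04358223432309045
```

View pics/f.png

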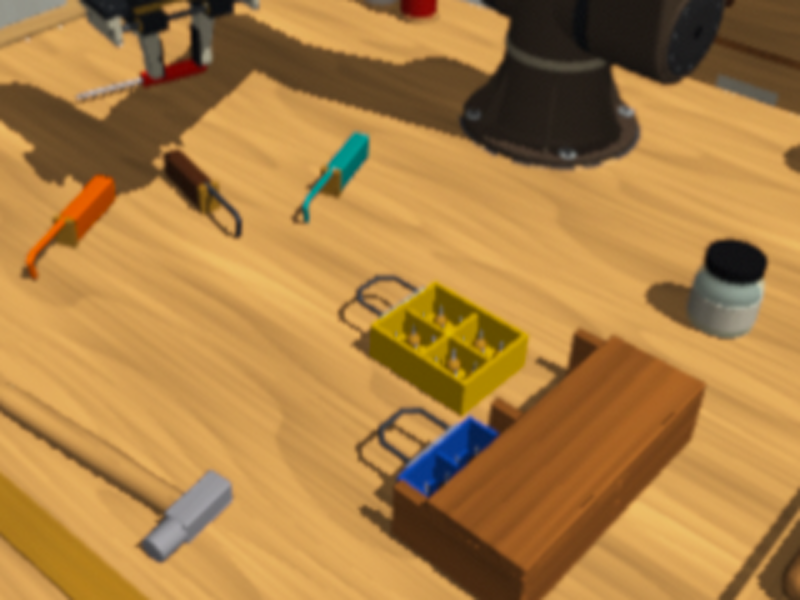

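The hook lies flat at (205,195), well clear of the loop at (385,290). The yellow tray is fully out at (448,345), the blue tray is still in its bay at (445,460), and the gripper is empty and raised.

```bash
python3 -c "
from plant import job
print(job.close_job())"
```

```text
the job is handed in; nothing more can be done
None
```

The job is handed in at about 11 s: the yellow tray is fully out of the rack, the hook lies flat on the bench clear of the loop, and the blue tray was left in place.

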